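Seat the sample-cell carrier in the light meter and hold it

TASK

Pick up the sample-cell carrier by its upright grip, set it into the light meter's round well with its two lugs in the slots, push it down against the spring until the lugs are under the lip, and turn it clockwise (from above) about a quarter turn against the shutter spring until it stops. Finish while still gripping it, holding it upright, down and fully turned. Leave the reagent bottle and the flask where they stand.

Things in the scene. Friction and masses are not known exactly. Their poses are not given: they have to be found in the camera images.
- carrier_grip (a point): Centre of the loose carrier's upright black wing grip, 40 mm long (x) x 12 mm thick (y) x 42 mm tall; grasp it across the 12 mm. It lies on the carrier's axis, 71 mm above the underside of the foot, the grip spanning 50 to 92 mm. Axes as carrier: z up, x along the grip and the lugs. Half a turn about z makes no difference.
- carrier: Loose sample-cell carrier, 0.08 to 0.15 kg, 92 mm tall, standing upright; origin at the centre of its underside. Round aluminium body, 32 mm diameter, 50 mm high, its foot tapered to 26 mm over the lowest 5 mm. Two steel lugs at +x and -x, in line with the grip: 8 mm wide, reaching 23 mm from the axis, 20 to 26 mm above the underside.
- well (a point): Centre of the mouth of the meter's well, level with the top of its grey collar (68 mm outside), 72 mm above the worktop. z up along the axis; two slots, 12 mm wide, cut the lip at +x and -x, reaching 26 mm from the axis; bore 36 mm. The lip is 10 mm thick: the lugs can turn under it, clockwise only, once the carrier's underside is 36 mm or more below the mouth.
- meter: Fixed white bench light meter, about 176 x 134 mm, housing 56 mm high, with a sloping screen panel in front (-x). Origin at its underside, on the axis of the well; the front edge is 108 mm from it, the back edge 68 mm.
- pin_part (a joint): Travel of the sprung pin in the well, m: 0 up, 0.014 when the lugs are just below the lip, 0.020 fully down (stop). Its top lies 22 mm below the mouth when up, so the carrier's underside meets it there; it pushes up with 5 N at first, 8 N at 0.014, 9 N fully down.
- shutter (a joint): Angle of the shutter ring in the well, rad: 0 shut, 1.25 fully open (stop). The lugs meet it after 0.1 to 0.3 rad of clockwise turn and push it open; its spring (0.10 N m shut, 0.18 N m open) turns it most of the way back when let go. Fully open, the carrier has turned about 1.45 rad from the slots.
- small_bottle: Small reagent bottle with a black screw cap, 36 mm diameter, 66 mm tall, loose, to be left alone. Origin at the centre of its underside.
- flask: Conical glass flask, 64 mm diameter, 104 mm tall, loose, to be left alone. Origin at the centre of its underside.
There are look-alikes about, which are no part of the job. Leave any purple or turquoise look-alike of the carrier alone.

How it is judged:
On the way, in this order (a step that is already met when the one before it is completed fails the run):
1. the carrier is lifted off the worktop in the gripper (height (world z) of carrier above 0.03 m and contact force between the fingers and carrier above 1 N), for 0.1 s.
2. the carrier stands in the well and is pushed down until its lugs are below the lip, not yet turned (value of joint pin_part above 0.0125 m and horizontal distance between carrier and well below 0.005 m and value of joint shutter below 0.5 rad), for 0.05 s.
At the end, for the whole second after the job is handed in: The carrier stands in the well within 0.1 rad of upright and 5 mm of its axis, foot over 34.5 mm below the mouth, pin in by over 12.5 mm, shutter open by over 1.05 of its 1.25 rad, and the fingers still hold the carrier (over 2 N), at rest (value of joint shutter above 1.05 rad and value of joint pin_part above 0.0125 m and z of carrier in the frame of well below -0.0345 m and horizontal distance between carrier and well below 0.005 m and angle between carrier's own z axis and vertical below 0.1 rad and contact force between the fingers and carrier above 2 N and angular speed of carrier below 0.2 rad/s); the arm keeps its last pose, push and grip.
It fails at once if the reagent bottle is displaced by more than 30 mm (distance of small_bottle from where it was at the start of the episode above 0.03 m).
It fails at once if the flask is displaced by more than 30 mm (distance of flask from where it was at the start of the episode above 0.03 m).
It also fails if it takes over 48 s, if anything falls off the work surface, if the arm or the gripper's body presses on something with over 40 N, if the wrist force passes 120 N, or if a joint passes its speed limit or range.

ROBOT

A 6-joint arm with a two-finger parallel gripper is mounted at the origin on a cart in front of the work surface, level with it; the furniture and walls round the work are solid. World frame = base frame: x ahead of the robot, y to its left, z up, the work surface at z = 0. Lengths are in m, angles in rad, forces in N, time in s.
With the tool pointing down it reaches from about 0.275 to 0.825 m from the base axis. Payload 5.2 kg.
Tool frame: the origin (TCP) lies at the centre of the arm's flange, where the gripper is bolted on; the fingertips stand 186 mm ahead of it and the grasp point (between the pads) lies 167 mm ahead of it; z points along the fingers, y is the direction in which the jaws open and shut (so a half turn about z gives the same grasp; the last joint's range is limited). The gripper opens to 93 mm and grips with 3 to 60 N. Pads are 15 mm wide; open, the fingers measure 128 mm over their backs; the gripper's body (75 mm by 188 mm) begins 65 mm behind the grasp point.
Start: joints at [-1.466, 0.259, 1.535, -0, 1.348, -0.203], TCP at [0.167, -0.524, 0.405] pointing down, gripper open.
Joint ranges: [-3.14, 3.14], [-0.91, 2.08], [0.19, 2.58], [-1.22, 4.36], [0.22, 2.71], [-3.12, 3.12]. Speed limits (rad/s): [2.57, 2.57, 3.14, 3.14, 3.14, 3.14].

INTERFACE

Orientations are given as a 3x3 rotation matrix whose columns are the frame's x, y, z axes.
In Python, from workcell import * gives the robot as it stands.
- The arm moves only by the tool servo_tool, never from a script. Its argument "motion" is a list of rows, each an object with "delta_pos": the shift along the world's x, y, z in mm, a list of three; "yaw": the turn about the world's z in rad. A call has 1 to 12 rows; each row shifts and turns the commanded pose from where the row before left it; what a row does not reach is not made up. A row lasts 1/10 s, in which the tool goes at most 50 mm and 8.59 degrees, less where a joint would pass 70% of its speed; a pose out of reach is approached as far as the arm can. A call with a gripper value outside its range is refused whole. "grip" is the opening, from 0 (shut) to 1 (fully open), set as the call begins (left out, the last holds). The fingers move at their own pace and stop on an object; "squeeze" is the grip in N (left out, the last holds). Time passes only in rows, so rows that do not move let the fingers close. It gives the time, the measured TCP pose, the force and the opening at its end, in the units of the state.
- state(): the state, without advancing time (a new reading comes with each control period).
- get_image(name): name is "scene" or "top" or "wrist"; returns a dict with "pixels" (480x640x3 uint8, red, green, blue), "mtx" (3x3 intrinsics, pixels), "R" (3x3) and "t" (3): a world point X has camera coordinates R X + t; the wrist camera has in their place "mount" (4x4, takes a point from camera to tool coordinates, whose origin is the TCP and whose axes are the flange's). Camera axes: x right, y down, z forward; pixel columns grow to the right and rows downward; lengths in m; the calibration is good to about 2 mm. A picture is of the moment at which its call begins: read the wrist's pose just before it. There is no depth.
- hand_in(): hands the job in, once; it reports no verdict.
Trained networks look in the newest picture that a camera, given by its name, has taken for a name from the list of things; names that differ only in an ending like _2 or _b are one class to them, and where a whole thing is asked for, a point or a joint stands for the part that bears it (a point fixed in the world has none). Each returns a list of dicts, best first, with "score" (0 to 1); they miss things now and then, are a little off and sometimes report something else, mostly with a low value. They report only what shows in the picture. A call takes as long as a camera call. They do not tell look-alikes from the thing itself.
- boxes_of(camera, label): "at" ([row, column] in pixels, amid what is visible of it).
- mark_of(camera, label): "at" ([row, column] in pixels: a listed point, or the origin of a listed thing).
The state is a dict: "time_s": time; "joint_pos": joint angles; "qd": joint speeds; "joint_torque": joint torques, N m; "tcp_pos": TCP position; "tool_rot": TCP orientation; "wrist_force": force on the tool from outside, world axes, zero at the start; "moment": the same for the moment, N m; "grip_width": finger opening in m.
Only numpy, scipy, OpenCV 4.12 (cv2) and the standard library are available. Lean on these libraries where they do the work, as an engineer would, in place of code of your own. Each camera call takes 0.05 s, during which the arm holds its last target.

## Working session

There is one attempt and no reset: what is moved stays moved. The work goes in short steps, Python scripts to look and compute and a tool call to move; the robot and the scene stay as the last step left them, time stands still between calls to the robot, and variables do not carry over. Pictures are saved under pics/ and viewed, and the job is handed in when it is done.

Besides the shell and the picture viewer there is one more tool, called after ">>>" as name(argument=value, ...), one argument or row to a line, values as JSON. servo_tool: Moves the arm, as the interface text tells. Its arguments: {"type":"object","properties":{"motion":{"type":"array"},"grip":{"type":"number"},"squeeze":{"type":"number"}},"required":["motion"]}

```bash
mkdir -p pics; ls; python3 - <<'E'
from workcell import *
import cv2
s=state();print(s)
for n in ["scene","top","wrist"]:
    g=get_image(n); cv2.imwrite(f"pics/{n}0.png",g["pixels"][:,:,::-1])
    print(n,{k:v for k,v in g.items() if k!="pixels"})
    for l in ["carrier","carrier_grip","well","meter","small_bottle","flask"]:
        try: print(n,l,"mark",mark_of(n,l))
        except Exception as e: print(l,e)
E
```

```text
pics
{'time_s': 0.0, 'joint_pos': array([-1.46580831e+00,  2.59349738e-01,  1.53608124e+00,  4.19293287e-06,
        1.34797397e+00, -2.02804928e-01]), 'qd': array([ 0.00179057,  0.00021303,  0.0001873 , -0.00064949,  0.00100942,
        0.00027244]), 'joint_torque': array([-1.16623891e-03, -4.37302744e+01, -2.84003198e+01,  7.15881726e-02,
        4.13428294e-02, -1.40039569e-04]), 'tcp_pos': array([ 0.16662398, -0.52393382,  0.4039145 ]), 'tool_rot': array([[ 9.53004848e-01,  3.02954989e-01, -1.85853315e-04],
       [ 3.02954821e-01, -9.53003214e-01,  1.80274629e-03],
       [ 3.69032175e-04, -1.77433111e-03, -9.99998358e-01]]), 'wrist_force': array([ 0.86661165,  0.24114974, -0.06469446]), 'moment': array([-0.01018614,  0.02630684, -0.03249328]), 'grip_width': 0.09320550930756688}
scene {'mtx': array([[473.11069789,   0.        , 316.24121319],
       [  0.        , 473.11069789, 236.38835197],
       [  0.        ,   0.        ,   1.        ]]), 'R': array([[-0.88158441, -0.47202121,  0.00221351],
       [-0.22113848,  0.40886385, -0.88539716],
       [ 0.41702121, -0.78104183, -
[... 1753 characters left out ...]
 mark [{'at': [287.3, 336.1], 'score': 0.91}]
wrist {'mtx': array([[347.59111262,   0.        , 319.39020484],
       [  0.        , 347.59111262, 235.20669148],
       [  0.        ,   0.        ,   1.        ]]), 'mount': array([[ 3.80571066e-04, -9.61872734e-01, -2.73497162e-01,
         7.62764003e-02],
       [ 9.99999750e-01,  5.29108756e-04, -4.69344231e-04,
         4.32101857e-04],
       [ 5.96159162e-04, -2.73496915e-01,  9.61872695e-01,
         2.06792861e-02],
       [ 0.00000000e+00,  0.00000000e+00,  0.00000000e+00,
         1.00000000e+00]])}
wrist carrier mark []
wrist carrier_grip mark []
wrist well mark []
wrist meter mark []
wrist small_bottle mark []
wrist flask mark []
```

```bash
python3 - <<'E'
import cv2
a=cv2.imread("pics/top0.png");cv2.imwrite("pics/top0c.png",cv2.resize(a[180:340,150:490],None,fx=2.3,fy=2.3,interpolation=cv2.INTER_CUBIC))
a=cv2.imread("pics/scene0.png");cv2.imwrite("pics/scene0c.png",cv2.resize(a[160:370,170:450],None,fx=2.8,fy=2.8,interpolation=cv2.INTER_CUBIC))
E
```

```text
(no output)
```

View pics/top0.png

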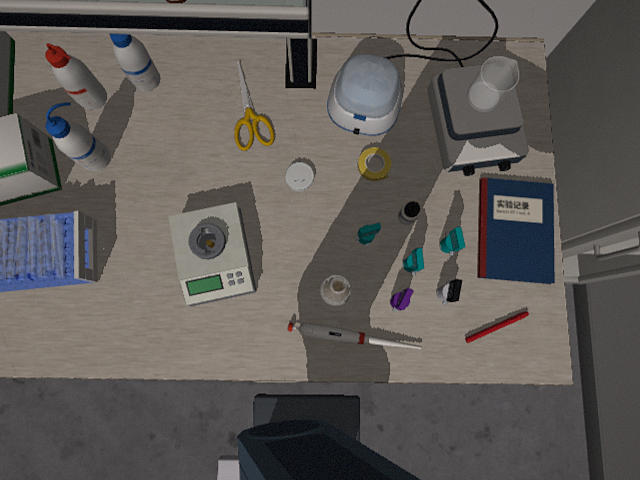

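View pics/top0c.png

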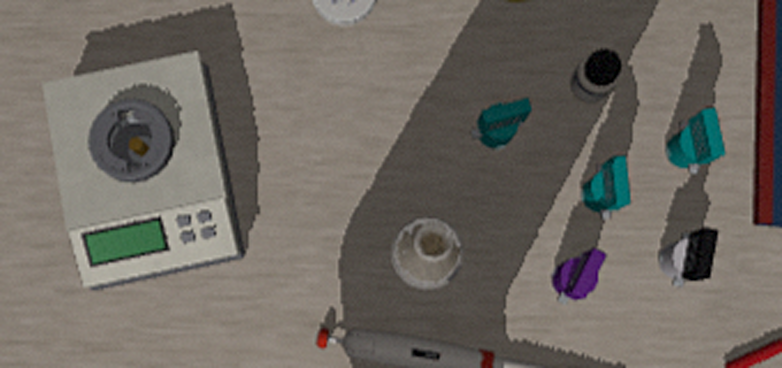

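View pics/scene0c.png

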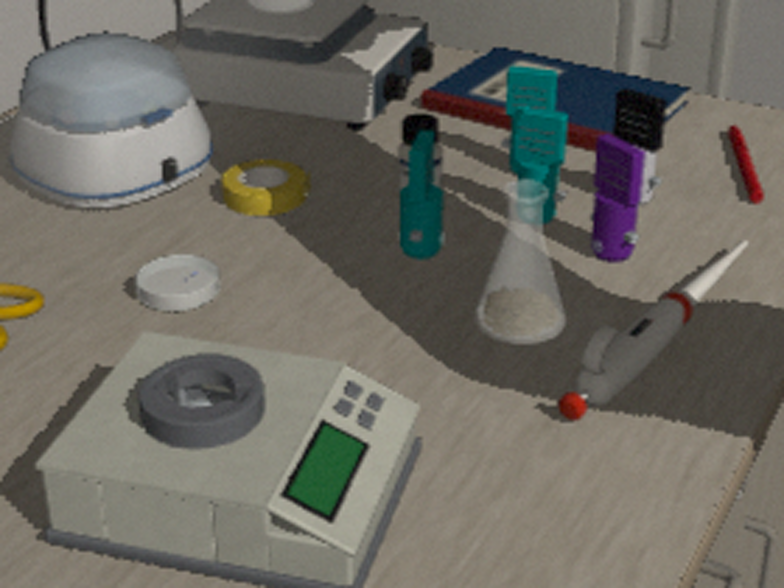

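The top picture (column, row) shows these candidates: teal at (368,233), (413,259) and (453,240), purple at (401,299), and a black grip on an aluminium body at (453,291). The description fits the black and aluminium one. The crop shows black wings over an aluminium body with steel lugs, so I'll use that one.

```bash
cat > h.py <<'E'
from workcell import *
import numpy as np, cv2
from scipy.optimize import least_squares
def cams(g,s=None):
    K=g["mtx"]
    if "mount" in g:
        M=g["mount"]; T=np.eye(4);T[:3,:3]=s["tool_rot"];T[:3,3]=s["tcp_pos"]
        W=np.linalg.inv(T@M); return K,W[:3,:3],W[:3,3]
    return K,g["R"],g["t"]
def ray(c,px,z):   # px=(row,col)
    K,R,t=c; d=R.T@np.linalg.solve(K,[px[1],px[0],1]); o=-R.T@t
    return o+d*(z-o[2])/d[2]
def proj(c,X):
    K,R,t=c; p=K@(R@np.asarray(X,float)+t); return p[:2]/p[2]  # col,row
E
python3 - <<'E'
from h import *
g=get_image("top");c=cams(g);g2=get_image("scene");c2=cams(g2)
f=lambda n,px,z,cc=c:print(n,np.round(ray(cc,px,z),4))
f("carrier0",(292.7,446.5),0);f("grip",(292.2,454.5),.071);f("grip sc",(202.5,400.2),.071,c2);f("carr sc",(231.4,394.2),0,c2)
f("well",(234.2,206),.072);f("well sc",(296.5,239.1),.072,c2);f("meter",(247.3,212.6),0);f("meter sc",(332,244.9),0,c2)
for n,p in dict(teal1=(227.4,371.2),teal2=(258.8,415.3),teal3=(240.1,455.3),purp=(297.9,404.6)).items(): f(n,p,.071)
f("bottle",(216.6,403),0);f("flask",(287.3,336.1),0);f("bot cap",(210,410),.066)
a=cv2.imread("pics/top0.png");cv2.imwrite("pics/c1.png",cv2.resize(a[270:315,425:480],None,fx=12,fy=12,interpolation=cv2.INTER_CUBIC))
cv2.imwrite("pics/c2.png",cv2.resize(a[205:270,180:240],None,fx=9,fy=9,interpolation=cv2.INTER_CUBIC))
E
```

```text
carrier0 [ 0.4649 -0.2797  0.    ]
grip [ 0.4601 -0.2739  0.071 ]
grip sc [ 0.4573 -0.2769  0.071 ]
carr sc [ 0.4635 -0.2715  0.    ]
well [0.5609 0.1905 0.072 ]
well sc [0.5543 0.1872 0.072 ]
meter [0.5488 0.1925 0.    ]
meter sc [0.5531 0.1821 0.    ]
teal1 [ 0.5801 -0.1201  0.071 ]
teal2 [ 0.5214 -0.2026  0.071 ]
teal3 [ 0.5585 -0.2794  0.071 ]
purp [ 0.4481 -0.181   0.071 ]
bottle [ 0.6202 -0.1951  0.    ]
flask [ 0.4721 -0.0582  0.    ]
bot cap [ 0.6169 -0.1957  0.066 ]
```

View pics/c1.png

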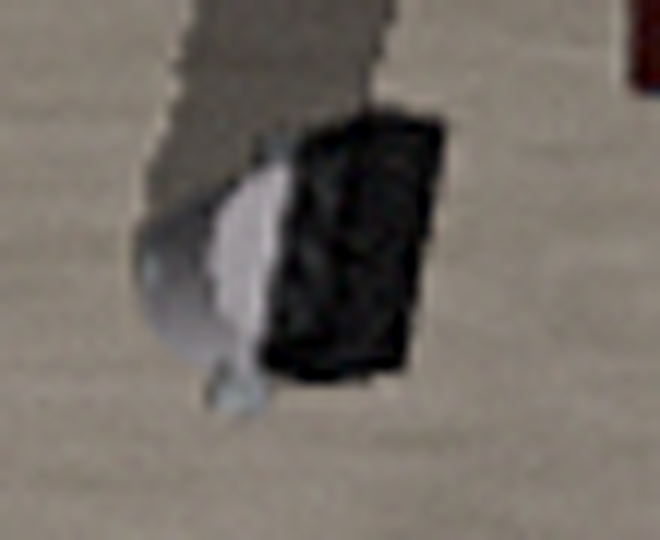

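View pics/c2.png

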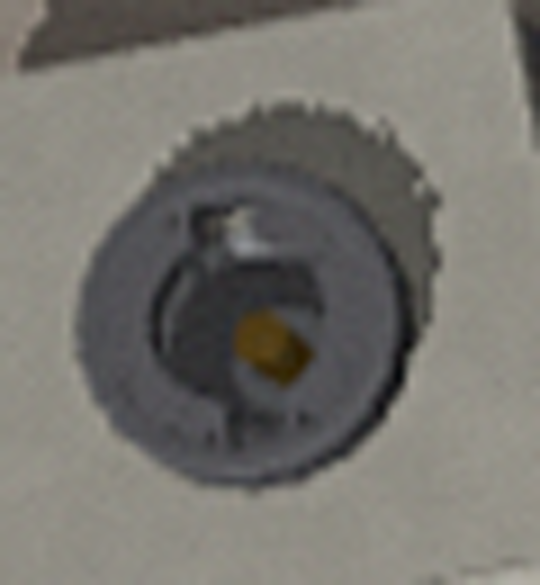

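The crop confirms an aluminium body with a black wing at yaw of about -0.15, and the well at about (0.557, 0.189). Joint 6's range means I need the half-turned grasp. I'll look at the well first, from above.

>>> servo_tool(
  motion=[
    {"delta_pos":[23,42,-1],"yaw":0.145},
    {"delta_pos":[23,42,-1],"yaw":0.145},
    {"delta_pos":[23,42,-1],"yaw":0.145},
    {"delta_pos":[23,42,-1],"yaw":0.145},
    {"delta_pos":[23,42,-1],"yaw":0.145},
    {"delta_pos":[23,42,-1],"yaw":0.145},
    {"delta_pos":[23,42,-1],"yaw":0.145},
    {"delta_pos":[23,42,-1],"yaw":0.145},
    {"delta_pos":[23,42,-1],"yaw":0.145},
    {"delta_pos":[23,42,-1],"yaw":0.145},
    {"delta_pos":[23,42,-1],"yaw":0.145},
    {"delta_pos":[23,42,-1],"yaw":0.145},
  ],
  grip=0.55,
)

```text
time_s: 2.35
tcp_pos: [0.4432, -0.0181, 0.3931]
tool_rot: [[-0.465, 0.886, 0.001], [0.886, 0.465, -0.0], [-0.001, 0.001, -1.0]]
wrist_force: [0.8, -0.3, 0.3]
grip_width: 0.0512
```

>>> servo_tool(
  motion=[
    {"delta_pos":[23,42,-1],"yaw":0.145},
    {"delta_pos":[23,42,-1],"yaw":0.145},
    {"delta_pos":[23,42,-1],"yaw":0.145},
    {"delta_pos":[23,42,-1],"yaw":0.145},
    {"delta_pos":[23,42,-1],"yaw":0.145},
    {"delta_pos":[0,0,0],"yaw":0.145},
    {"delta_pos":[0,0,0],"yaw":0},
    {"delta_pos":[0,0,0],"yaw":0},
  ],
)

```text
time_s: 3.15
tcp_pos: [0.5574, 0.1897, 0.3875]
tool_rot: [[-0.974, 0.226, -0.001], [0.226, 0.974, -0.0], [0.001, -0.0, -1.0]]
wrist_force: [-0.1, -0.9, 0.4]
grip_width: 0.0511
```

```bash
python3 - <<'E'
from h import *
s=state();g=get_image("wrist");cv2.imwrite("pics/w1.png",g["pixels"][:,:,::-1])
np.save("w1.npy",dict(s=s,g=g),allow_pickle=True)
print(s["time_s"],s["tcp_pos"],s["tool_rot"].round(4),s["joint_pos"].round(3),s["grip_width"])
c=cams(g,s)
for l,z in [("well",.072),("meter",0)]:
    for m in mark_of("wrist",l): print(l,m,ray(c,m["at"],z).round(4))
E
```

```text
3.15 [0.55743799 0.18966063 0.38753756] [[-9.742e-01  2.257e-01 -7.000e-04]
 [ 2.257e-01  9.742e-01 -3.000e-04]
 [ 6.000e-04 -5.000e-04 -1.000e+00]] [ 0.139  0.34   1.465 -0.     1.338 -1.204] 0.05108502885710045
well {'at': [217.3, 316.1], 'score': 0.57} [0.5488 0.1885 0.072 ]
meter {'at': [201.7, 318.0], 'score': 0.7} [0.5485 0.19   0.    ]
```

View pics/w1.png

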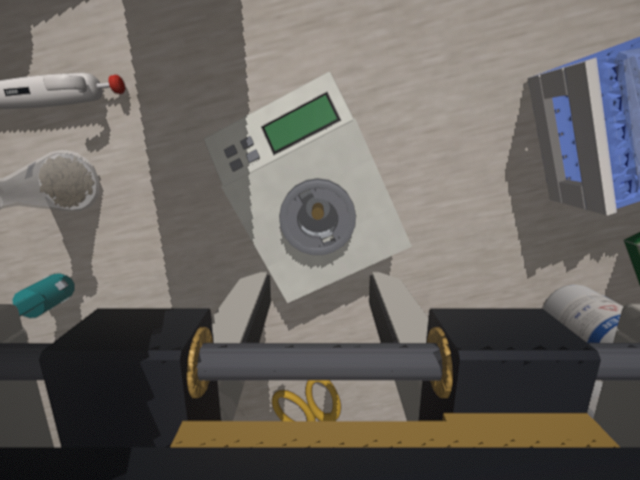

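The wrist view shows the meter with its collar at (317,217). The slots lie on a roughly diagonal line, with a bright gap at (325,237) and another near (310,198). I'll measure this more finely.

```bash
python3 - <<'E'
import cv2
a=cv2.imread("pics/w1.png");cv2.imwrite("pics/w1c.png",cv2.resize(a[170:265,265:370],None,fx=7,fy=6.3 and 7,interpolation=cv2.INTER_CUBIC)[:600])
E
```

```text
(no output)
```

View pics/w1c.png

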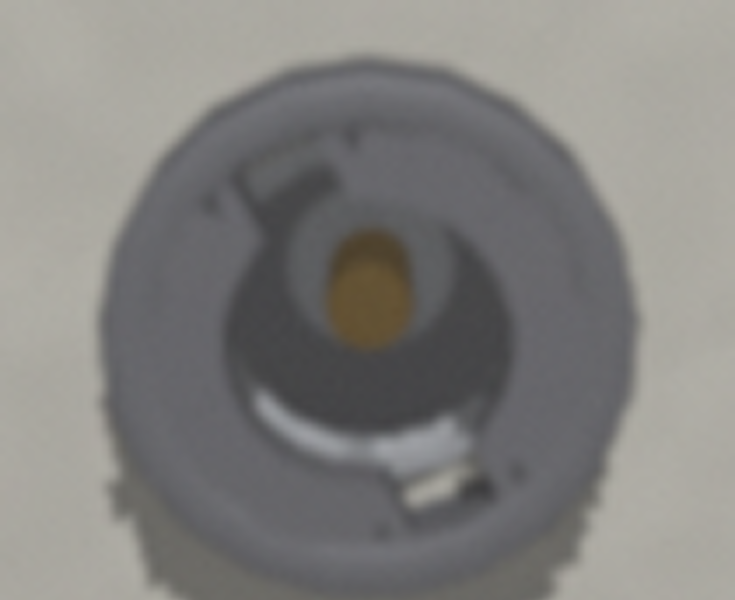

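```bash
cat >> h.py <<'E'
def outl(x,y,yaw,z=.072):
    a=np.linspace(0,2*np.pi,73); R=np.array([[np.cos(yaw),-np.sin(yaw)],[np.sin(yaw),np.cos(yaw)]])
    o=[.034*np.c_[np.cos(a),np.sin(a)],.018*np.c_[np.cos(a),np.sin(a)],np.array([[.026,.006],[.026,-.006],[-.026,-.006],[-.026,.006],[.026,.006]])]
    return [np.c_[p@R.T+[x,y],np.full(len(p),z)] for p in o]
def over(img,c,x,y,yaw,box,f,name,z=.072,which=(0,1,2)):
    r0,r1,c0,c1=box; b=cv2.resize(img[r0:r1,c0:c1,::-1],None,fx=f,fy=f,interpolation=cv2.INTER_CUBIC)
    for i,p in enumerate(outl(x,y,yaw,z)):
        if i not in which: continue
        q=np.array([proj(c,v) for v in p]); q=((q-[c0,r0]+.5)*f-.5)
        cv2.polylines(b,[np.round(q*8).astype(np.int32)],False,[(0,255,0),(0,0,255),(255,255,0)][i],1,cv2.LINE_AA,3)
    cv2.imwrite(name,b)
E
python3 - <<'E'
from h import *
d=np.load("w1.npy",allow_pickle=True).item();c=cams(d["g"],d["s"])
p=ray(c,(216.7,317.35),.072);print("bore ctr",p)
a=ray(c,(170+157.5/7-.5,265+285.5/7-.5),.072);b=ray(c,(170+507.5/7-.5,265+453.5/7-.5),.072)
print(a,b,np.linalg.norm(a-b),(a+b)/2); yaw=np.arctan2(*(a-b)[1::-1]);print("yaw",yaw)
x,y=p[:2]
over(d["g"]["pixels"],c,x,y,yaw,(170,255,265,370),7,"pics/ov1.png")
g=get_image("top"); over(g["pixels"],cams(g),x,y,yaw,(205,270,175,240),9,"pics/ov2.png")
g=get_image("scene"); over(g["pixels"],cams(g),x,y,yaw,(270,330,205,275),9,"pics/ov3.png")
i=[cv2.imread(f"pics/ov{k}.png") for k in(2,3)];h=min(j.shape[0] for j in i);o=np.hstack([j[:h] for j in i]);o=cv2.resize(o,None,fx=.65,fy=.65);cv2.imwrite("pics/ov23.png",o)
E
```

```text
bore ctr [0.54853701 0.18969538 0.072     ]
[0.52524229 0.18456989 0.072     ] [0.57329039 0.19479611 0.072     ] 0.04912428932557036 [0.54926634 0.189683   0.072     ]
yaw -2.931888743424191
```

View pics/ov1.png

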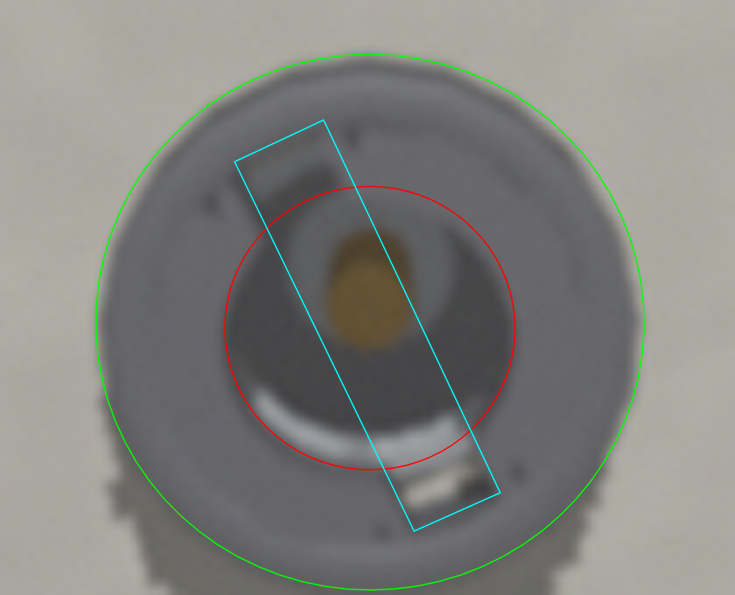

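View pics/ov23.png

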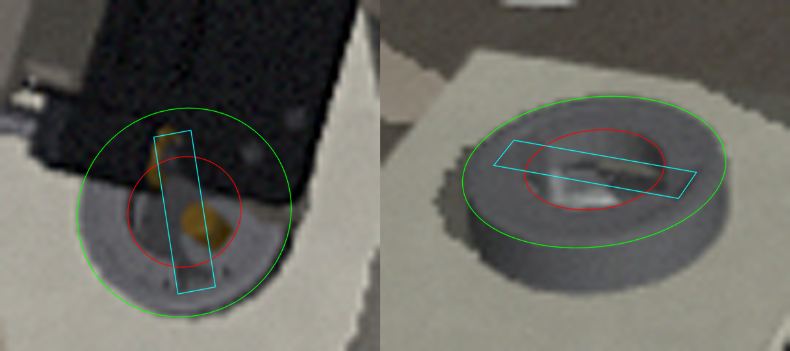

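The overlay fits the wrist and scene views, and the part of the well visible in the top view. That puts the well at about (0.5487, 0.1897) with slot yaw of about 0.21. Next I'll look over the carrier.

>>> servo_tool(
  motion=[
    {"delta_pos":[-10,-46,-2],"yaw":0.01},
    {"delta_pos":[-10,-46,-2],"yaw":0.01},
    {"delta_pos":[-10,-46,-2],"yaw":0.01},
    {"delta_pos":[-10,-46,-2],"yaw":0.01},
    {"delta_pos":[-10,-46,-2],"yaw":0.01},
    {"delta_pos":[-10,-46,-2],"yaw":0.01},
    {"delta_pos":[-10,-46,-2],"yaw":0.01},
    {"delta_pos":[-10,-46,-2],"yaw":0.01},
    {"delta_pos":[-10,-46,-2],"yaw":0},
    {"delta_pos":[-7,-46,-2],"yaw":0},
    {"delta_pos":[0,0,0],"yaw":0},
    {"delta_pos":[0,0,0],"yaw":0},
  ],
)

```text
time_s: 4.6
tcp_pos: [0.4599, -0.2714, 0.3677]
tool_rot: [[-0.989, 0.148, 0.0], [0.148, 0.989, 0.001], [0.0, 0.001, -1.0]]
wrist_force: [0.3, 1.2, 0.5]
grip_width: 0.0514
```

```bash
python3 - <<'E'
from h import *
d=np.load("w1.npy",allow_pickle=True).item();c=cams(d["g"],d["s"])
e=ray(c,(120,352),.056)-ray(c,(245,410),.056);print("meter yaw",np.arctan2(-e[1],-e[0]))
s=state();g=get_image("wrist");cv2.imwrite("pics/w2.png",g["pixels"][:,:,::-1])
np.save("w2.npy",dict(s=s,g=g),allow_pickle=True)
print(s["time_s"],s["tcp_pos"],s["tool_rot"].round(3)[:2,0])
c=cams(g,s)
for l,z in [("carrier",0),("carrier_grip",.071)]:
    for m in mark_of("wrist",l): print(l,m,ray(c,m["at"],z).round(4))
E
```

```text
meter yaw 0.2474656220487521
4.6 [ 0.45986383 -0.27135395  0.36771817] [-0.989  0.148]
carrier {'at': [301.9, 321.9], 'score': 0.94} [ 0.5583 -0.2831  0.    ]
carrier {'at': [214.6, 315.9], 'score': 0.9} [ 0.4605 -0.2749  0.    ]
carrier {'at': [263.2, 389.2], 'score': 0.89} [ 0.5241 -0.2058  0.    ]
carrier {'at': [188.1, 406.4], 'score': 0.83} [ 0.447  -0.1814  0.    ]
carrier {'at': [294.6, 474.6], 'score': 0.57} [ 0.5742 -0.117   0.    ]
carrier_grip {'at': [342.7, 318.8], 'score': 0.97} [ 0.5626 -0.2871  0.071 ]
carrier_grip {'at': [234.0, 321.7], 'score': 0.94} [ 0.4619 -0.2697  0.071 ]
carrier_grip {'at': [286.9, 405.7], 'score': 0.58} [ 0.5195 -0.2049  0.071 ]
```

View pics/w2.png

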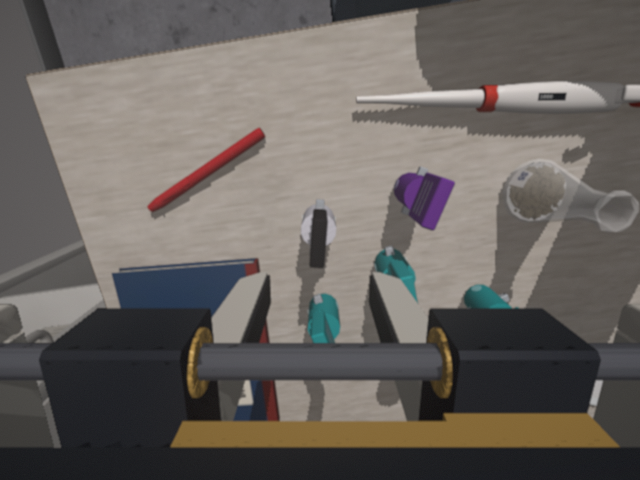

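The wrist view shows the black-gripped aluminium carrier at (318,237), between the jaws. Purple is at (428,195), with teal at (322,318), (397,268) and (487,297). I'll crop it for its yaw.

```bash
python3 - <<'E'
from h import *
d=np.load("w2.npy",allow_pickle=True).item();c=cams(d["g"],d["s"]);im=d["g"]["pixels"]
m=(im.max(2)<60).astype(np.uint8); sub=np.zeros_like(m); sub[195:275,295:345]=m[195:275,295:345]
n,l,st,ce=cv2.connectedComponentsWithStats(sub);k=1+np.argmax(st[1:,4]);print(st[k],ce[k])
pts=np.argwhere(l==k)[:,::-1].astype(np.float32)
print(cv2.minAreaRect(pts))
# model: grip box fit silhouette
from scipy.optimize import minimize
def hull(p):
    x,y,w=p;R=np.array([[np.cos(w),-np.sin(w)],[np.sin(w),np.cos(w)]]);q=[]
    for a in(-.02,.02):
        for b in(-.006,.006):
            for z in(.05,.092):
                v=R@[a,b];q.append(proj(c,[x+v[0],y+v[1],z]))
    return cv2.convexHull(np.array(q,np.float32))
mask=(l==k)
def cost(p):
    h=(hull(p).reshape(-1,2)-[290,190]+.5)*8-.5
    t=np.zeros((90*8,60*8),np.uint8);cv2.fillConvexPoly(t,np.round(h*16).astype(np.int32),1,cv2.LINE_8,4)
    t=cv2.resize(t.astype(np.float32),(60,90),interpolation=cv2.INTER_AREA)
    return np.abs(t-mask[190:280,290:350]).sum()
best=min((minimize(cost,[.461+dx,-.274,-.12+dw],method="Nelder-Mead",options=dict(initial_simplex=np.array([.461+dx,-.274,-.12+dw])+np.array([[0,0,0],[.005,0,0],[0,.005,0],[0,0,.1]]))) for dx in(-.004,.004) for dw in (-.1,.1)),key=lambda r:r.fun)
print(best.x,best.fun,mask.sum())
f=10;b=cv2.resize(im[190:280,290:350,::-1],None,fx=6,fy=6,interpolation=cv2.INTER_CUBIC)
h=((hull(best.x).reshape(-1,2)-[290,190]+.5)*6-.5);cv2.polylines(b,[np.round(h).astype(np.int32)],True,(0,255,0),1)
# body circle at z=.05 and foot, lugs
for r,z in((.016,.05),(.016,.005)):
    q=np.array([proj(c,[best.x[0]+r*np.cos(t),best.x[1]+r*np.sin(t),z]) for t in np.linspace(0,6.283,40)]);cv2.polylines(b,[np.round((q-[290,190]+.5)*6).astype(np.int32)],True,(0,0,255),1)
cv2.imwrite("pics/w2c.png",b)
E
```

```text
[310 210  16  58 764] [317.93979058 239.07591623]
((317.7009582519531, 238.3782958984375), (14.117097854614258, 57.07651138305664), 2.4895529747009277)
[ 0.46465533 -0.27331047 -0.23199711] 185.046875 764
```

View pics/w2c.png

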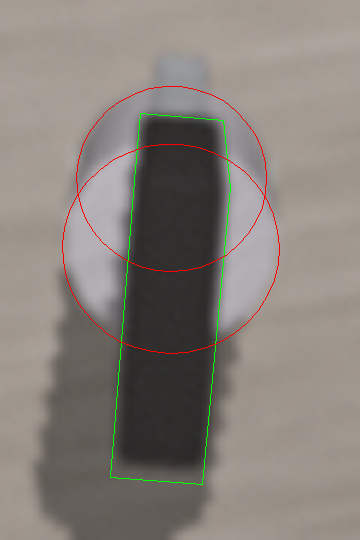

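```bash
python3 - <<'E'
from h import *
from scipy.optimize import minimize
d=np.load("w2.npy",allow_pickle=True).item();c=cams(d["g"],d["s"]);im=d["g"]["pixels"]
B=(190,280,290,350); gray=im[190:280,290:350].max(2).astype(float)
mask=np.clip((110-gray)/60,0,1); mask[79:]=0
def hull(p):
    x,y,w,L,T=p;R=np.array([[np.cos(w),-np.sin(w)],[np.sin(w),np.cos(w)]]);q=[]
    for a in(-L,L):
        for b in(-T,T):
            for z in(.05,.091):
                v=R@[a,b];q.append(proj(c,[x+v[0],y+v[1],z]))
    return cv2.convexHull(np.array(q,np.float32))
def cost(p):
    h=(hull(p).reshape(-1,2)-[290,190]+.5)*8-.5
    t=np.zeros((720,480),np.uint8);cv2.fillConvexPoly(t,np.round(h*16).astype(np.int32),1,cv2.LINE_8,4)
    t=cv2.resize(t.astype(np.float32),(60,90),interpolation=cv2.INTER_AREA)
    return np.abs(t-mask).sum()
for dw in(-.12,0,.1):
    x0=np.array([.463,-.273,-.15+dw,.019,.0055]);r=minimize(cost,x0,method="Nelder-Mead",options=dict(maxiter=2000,initial_simplex=np.vstack([x0]+[x0+np.eye(5)[i]*[.004,.004,.08,.002,.001][i] for i in range(5)])))
    print(r.x.round(4),r.fun)
# lug direction: lug tip near (crop 181,60), z .026
print(ray(c,(190+60/6,290+181/6),.024))
E
```

```text
[ 0.4642 -0.2734 -0.2152  0.0192  0.0056] 105.03854166666667
[ 0.4642 -0.2734 -0.2139  0.0192  0.0055] 105.03437500000001
[ 0.4641 -0.2734 -0.2148  0.019   0.0055] 105.32395833333334
[ 0.44200108 -0.26783037  0.024     ]
```

>>> servo_tool(
  motion=[
    {"delta_pos":[4,-2,-15],"yaw":-0.06},
    {"delta_pos":[0,0,-30],"yaw":0},
    {"delta_pos":[0,0,-30],"yaw":0},
    {"delta_pos":[0,0,-25],"yaw":0},
    {"delta_pos":[0,0,-18],"yaw":0},
    {"delta_pos":[0,0,-9],"yaw":0},
    {"delta_pos":[0,0,0],"yaw":0},
    {"delta_pos":[0,0,0],"yaw":0},
  ],
)

```text
time_s: 5.55
tcp_pos: [0.4652, -0.2718, 0.2416]
tool_rot: [[-0.98, 0.201, 0.001], [0.201, 0.98, -0.001], [-0.001, -0.001, -1.0]]
wrist_force: [1.0, 0.4, 0.5]
grip_width: 0.0513
```

```bash
python3 - <<'E'
from h import *
s=state();print(s["time_s"],s["tcp_pos"],s["wrist_force"].round(2))
a=[get_image(n)["pixels"] for n in("wrist","scene")]
cv2.imwrite("pics/p1.png",np.hstack([cv2.resize(a[0][150:400,220:420],None,fx=2,fy=2),cv2.resize(a[1][150:275,300:500],None,fx=2*2,fy=4)[:500,:]])[:,:800,::-1] if 0 else np.hstack([cv2.resize(a[0][150:400,220:420],None,fx=2,fy=2),cv2.resize(a[1][140:265,340:440],None,fx=4,fy=4)])[:,:,::-1])
E
```

```text
5.55 [ 0.46518024 -0.27176297  0.24158567] [1.03 0.4  0.53]
```

View pics/p1.png

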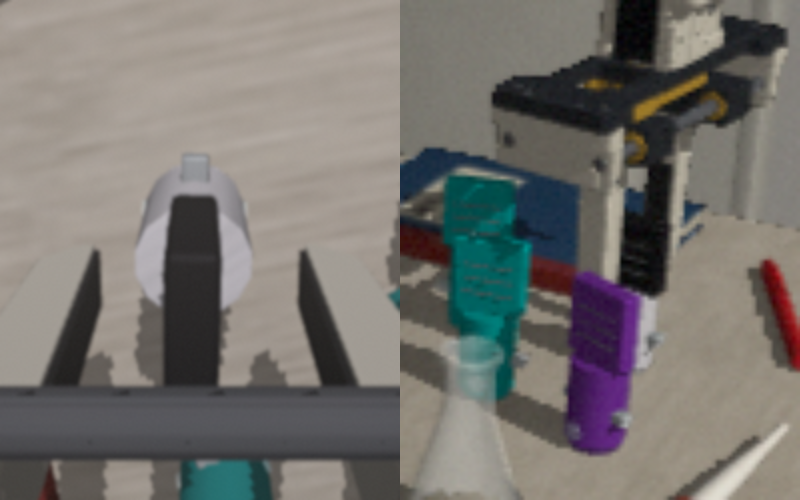

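The carrier is well centred between the jaws, at most 1.5 mm off. I'll close on it.

>>> servo_tool(
  motion=[
    {"delta_pos":[0,-1.5,-1],"yaw":0},
    {"delta_pos":[0,0,0],"yaw":0},
    {"delta_pos":[0,0,0],"yaw":0},
    {"delta_pos":[0,0,0],"yaw":0},
    {"delta_pos":[0,0,0],"yaw":0},
    {"delta_pos":[0,0,0],"yaw":0},
  ],
  grip=0,
  squeeze=40,
)

```text
time_s: 6.25
tcp_pos: [0.4646, -0.2737, 0.2397]
tool_rot: [[-0.979, 0.202, -0.0], [0.202, 0.979, 0.0], [0.0, 0.0, -1.0]]
wrist_force: [-0.4, 0.8, 0.2]
grip_width: 0.012
```

>>> servo_tool(
  motion=[
    {"delta_pos":[0,0,10],"yaw":0},
    {"delta_pos":[0,0,25],"yaw":0},
    {"delta_pos":[0,0,40],"yaw":0},
    {"delta_pos":[0,0,40],"yaw":0},
    {"delta_pos":[0,0,30],"yaw":0},
    {"delta_pos":[0,0,15],"yaw":0},
    {"delta_pos":[0,0,0],"yaw":0},
  ],
)

```text
time_s: 6.95
tcp_pos: [0.465, -0.2739, 0.403]
tool_rot: [[-0.979, 0.202, 0.004], [0.202, 0.979, -0.004], [-0.005, -0.003, -1.0]]
wrist_force: [1.1, 0.1, -1.3]
grip_width: 0.0117
```

```bash
python3 - <<'E'
from h import *
s=state();print(s["time_s"],s["tcp_pos"],s["wrist_force"].round(2),s["grip_width"])
a=get_image("wrist")["pixels"];b=get_image("scene")["pixels"]
cv2.imwrite("pics/p2.png",np.hstack([cv2.resize(a[150:400,220:420],None,fx=2,fy=2),cv2.resize(b[100:225,340:440],None,fx=4,fy=4)])[:,:,::-1])
E
```

```text
6.95 [ 0.46497287 -0.27386439  0.40302618] [ 1.08  0.08 -1.28] 0.01172971263186134
```

View pics/p2.png

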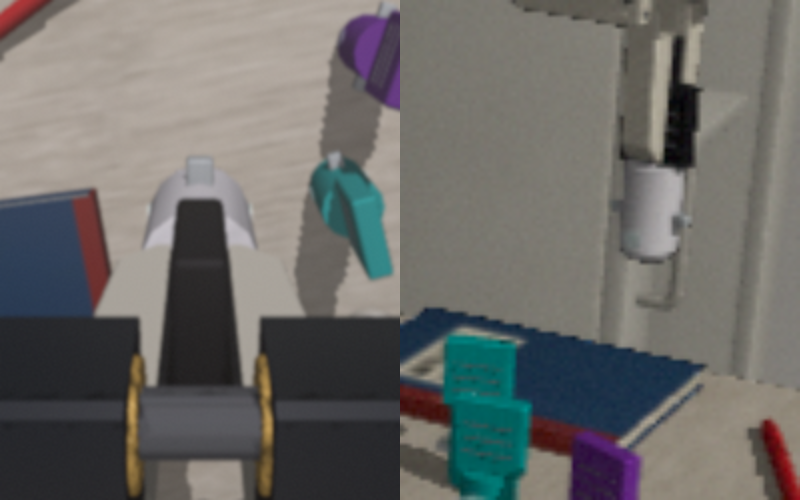

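The lift is good, with the carrier upright in the jaws. Now I'll move over the well and align with the slots.

>>> servo_tool(
  motion=[
    {"delta_pos":[4,22,0],"yaw":0.03},
    {"delta_pos":[8,42,0],"yaw":0.04},
    {"delta_pos":[8,44,0],"yaw":0.04},
    {"delta_pos":[8,44,0],"yaw":0.04},
    {"delta_pos":[8,44,0],"yaw":0.04},
    {"delta_pos":[8,44,0],"yaw":0.04},
    {"delta_pos":[8,44,0],"yaw":0.04},
    {"delta_pos":[8,44,0],"yaw":0.04},
    {"delta_pos":[8,44,0],"yaw":0.04},
    {"delta_pos":[8,44,0],"yaw":0.04},
    {"delta_pos":[6,34,-10],"yaw":0.03},
    {"delta_pos":[2,14,-10],"yaw":0.01},
  ],
)

```text
time_s: 8.25
tcp_pos: [0.5483, 0.1933, 0.3776]
tool_rot: [[-0.974, -0.228, -0.003], [-0.228, 0.974, 0.001], [0.002, 0.001, -1.0]]
wrist_force: [-0.5, -0.5, -1.3]
grip_width: 0.012
```

>>> servo_tool(
  motion=[
    {"delta_pos":[0,0,-10],"yaw":0},
    {"delta_pos":[0,0,-20],"yaw":0},
    {"delta_pos":[0,0,-10],"yaw":0},
    {"delta_pos":[0,0,0],"yaw":0},
    {"delta_pos":[0,0,0],"yaw":0},
  ],
)

```text
time_s: 8.75
tcp_pos: [0.5488, 0.1893, 0.3397]
tool_rot: [[-0.975, -0.223, -0.001], [-0.223, 0.975, -0.0], [0.001, -0.0, -1.0]]
wrist_force: [0.3, -0.2, -1.5]
grip_width: 0.0118
```

```bash
python3 - <<'E'
from h import *
s=state();print(s["time_s"],s["tcp_pos"],np.arctan2(*s["tool_rot"][1::-1,0]),s["wrist_force"].round(2),s["joint_pos"].round(2))
g=get_image("wrist");a=g["pixels"];c=cams(g,s)
over(a,c,.5487,.1897,.22,(100,300,220,420),3,"pics/q1.png")
g=get_image("scene");over(g["pixels"],cams(g),.5487,.1897,.22,(210,340,190,300),5,"pics/q2.png",which=(0,2))
i=[cv2.imread(f"pics/q{k}.png") for k in(1,2)];i=[cv2.resize(j,(int(j.shape[1]*450/j.shape[0]),450)) for j in i]
o=np.hstack(i);print(o.shape);cv2.imwrite("pics/q12.png",o[:,:800])
E
```

```text
8.75 [0.54879234 0.18929409 0.3397261 ] -2.916920573751224 [ 0.27 -0.2  -1.53] [ 0.14  0.36  1.55 -0.    1.23 -1.66]
(450, 830, 3)
```

View pics/q12.png

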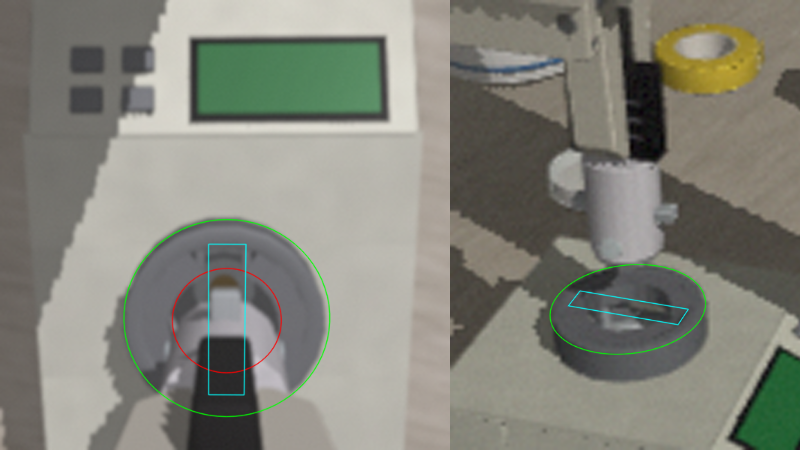

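```bash
python3 - <<'E'
from h import *
s=state();g=get_image("wrist");a=g["pixels"];c=cams(g,s)
over(a,c,.5487,.1897,.22,(165,255,265,365),8,"pics/q3.png",which=(2,))
i=cv2.imread("pics/q3.png")[:600];cv2.imwrite("pics/q3.png",i)
# carrier axis predicted : lug at +x of tool
E
```

```text
(no output)
```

View pics/q3.png

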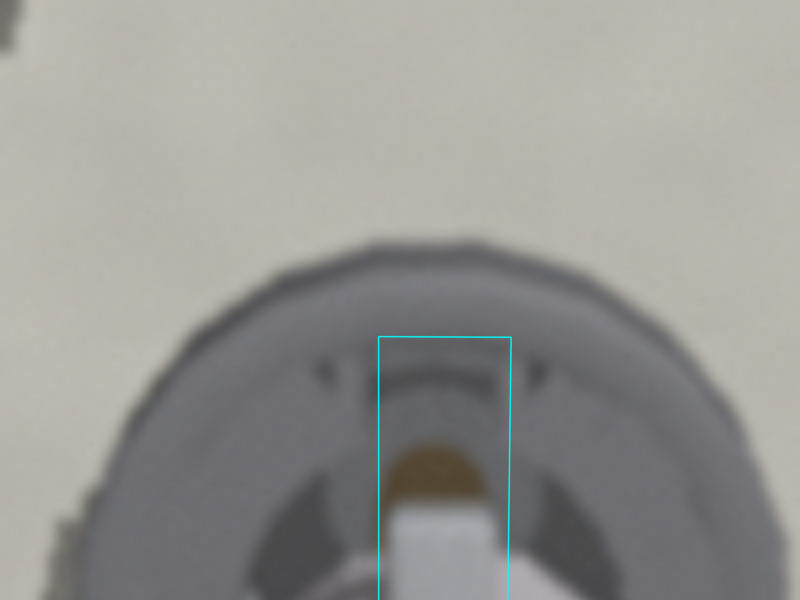

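The slot in view sits about 0.5 mm to the left of the tool axis (crop columns 433 vs 440), with yaw aligned. I'll nudge it over and lower until the lugs are just above the lip.

>>> servo_tool(
  motion=[
    {"delta_pos":[0,-0.5,-8],"yaw":0},
    {"delta_pos":[0,0,-10],"yaw":0},
    {"delta_pos":[0,0,-8],"yaw":0},
    {"delta_pos":[0,0,-6],"yaw":0},
    {"delta_pos":[0,0,-6],"yaw":0},
    {"delta_pos":[0,0,-6],"yaw":0},
    {"delta_pos":[0,0,0],"yaw":0},
    {"delta_pos":[0,0,0],"yaw":0},
  ],
)

```text
time_s: 9.7
tcp_pos: [0.5489, 0.1898, 0.2956]
tool_rot: [[-0.975, -0.224, 0.0], [-0.224, 0.975, -0.0], [-0.0, -0.0, -1.0]]
wrist_force: [1.5, -0.3, -1.5]
grip_width: 0.012
```

```bash
python3 - <<'E'
from h import *
s=state();print(s["time_s"],s["tcp_pos"],np.arctan2(*s["tool_rot"][1::-1,0]),s["wrist_force"].round(2),s["moment"].round(3))
g=get_image("wrist");a=g["pixels"]
b=get_image("scene")["pixels"]
cv2.imwrite("pics/r1.png",np.hstack([cv2.resize(a[165:290,255:385],None,fx=3.5,fy=3.5,interpolation=cv2.INTER_CUBIC)[:430],cv2.resize(b[240:326,200:274],None,fx=5,fy=5,interpolation=cv2.INTER_CUBIC)[:430]])[:,:800,::-1])
E
```

```text
9.7 [0.54888231 0.18982221 0.29564037] -2.9154037884773163 [ 1.48 -0.28 -1.53] [-0.04  -0.561 -0.014]
```

View pics/r1.png

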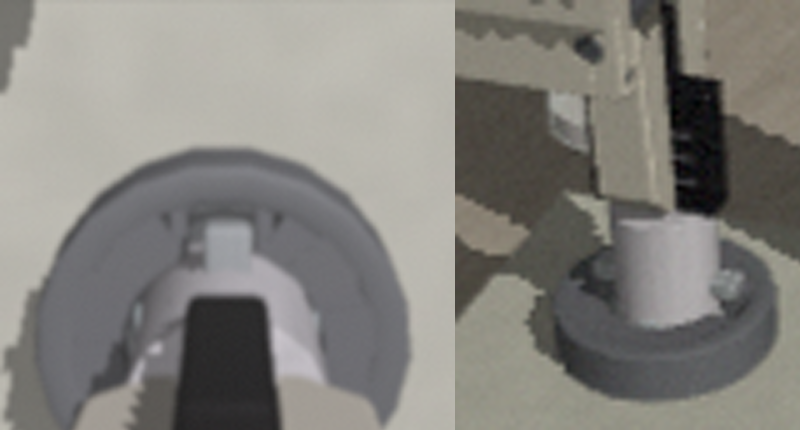

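The foot is in the well, and the lug at (228,245) lies over the slot, which is centred near 222 (about 1 mm off). I'll nudge 1 mm and lower into the slots.

>>> servo_tool(
  motion=[
    {"delta_pos":[0,-1,0],"yaw":0},
    {"delta_pos":[0,0,-2],"yaw":0},
    {"delta_pos":[0,0,-2],"yaw":0},
    {"delta_pos":[0,0,-2],"yaw":0},
    {"delta_pos":[0,0,-2],"yaw":0},
    {"delta_pos":[0,0,-2],"yaw":0},
    {"delta_pos":[0,0,0],"yaw":0},
    {"delta_pos":[0,0,0],"yaw":0},
  ],
)

```text
time_s: 10.6
tcp_pos: [0.5487, 0.1889, 0.286]
tool_rot: [[-0.975, -0.224, 0.0], [-0.224, 0.975, 0.0], [-0.0, 0.0, -1.0]]
wrist_force: [0.9, 0.7, 3.1]
grip_width: 0.0115
```

```bash
python3 - <<'E'
from h import *
s=state();print(s["time_s"],s["tcp_pos"],np.arctan2(*s["tool_rot"][1::-1,0]),s["wrist_force"].round(2),s["moment"].round(3))
g=get_image("wrist");a=g["pixels"]
b=get_image("scene")["pixels"]
cv2.imwrite("pics/r2.png",np.hstack([cv2.resize(a[165:290,255:385],None,fx=3.5,fy=3.5,interpolation=cv2.INTER_CUBIC)[:430],cv2.resize(b[240:326,200:274],None,fx=5,fy=5,interpolation=cv2.INTER_CUBIC)[:430]])[:,:800,::-1])
E
```

```text
10.6 [0.54873008 0.18892645 0.28596953] -2.915353486897015 [0.89 0.68 3.09] [ 0.246 -0.292 -0.006]
```

View pics/r2.png

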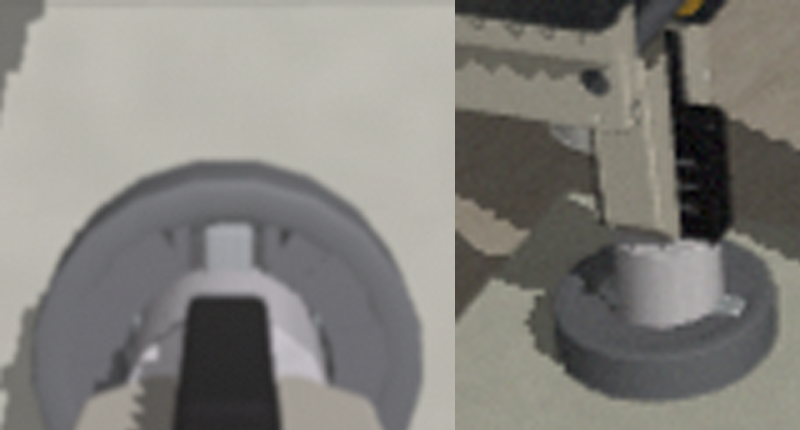

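The lugs are in the slots, and the pin force is about 4.6 N. I'll push down.

>>> servo_tool(
  motion=[
    {"delta_pos":[0,0,-2],"yaw":0},
    {"delta_pos":[0,0,-3],"yaw":0},
    {"delta_pos":[0,0,-3],"yaw":0},
    {"delta_pos":[0,0,-3],"yaw":0},
    {"delta_pos":[0,0,-3],"yaw":0},
    {"delta_pos":[0,0,0],"yaw":0},
    {"delta_pos":[0,0,0],"yaw":0},
    {"delta_pos":[0,0,0],"yaw":0},
  ],
)

```text
time_s: 11.5
tcp_pos: [0.5492, 0.1891, 0.2744]
tool_rot: [[-0.975, -0.224, 0.004], [-0.224, 0.975, 0.001], [-0.004, -0.0, -1.0]]
wrist_force: [-1.8, 0.9, 18.6]
grip_width: 0.0118
```

```bash
python3 - <<'E'
from h import *
s=state();print(s["time_s"],s["tcp_pos"],np.arctan2(*s["tool_rot"][1::-1,0]),s["wrist_force"].round(2),s["moment"].round(3))
g=get_image("wrist");a=g["pixels"]
b=get_image("scene")["pixels"]
cv2.imwrite("pics/r3.png",np.hstack([cv2.resize(a[165:290,255:385],None,fx=3.5,fy=3.5,interpolation=cv2.INTER_CUBIC)[:430],cv2.resize(b[240:326,200:274],None,fx=5,fy=5,interpolation=cv2.INTER_CUBIC)[:430]])[:,:800,::-1])
E
```

```text
11.5 [0.54924624 0.18907782 0.27437656] -2.915335893762058 [-1.79  0.93 18.64] [ 0.231  0.518 -0.024]
```

View pics/r3.png

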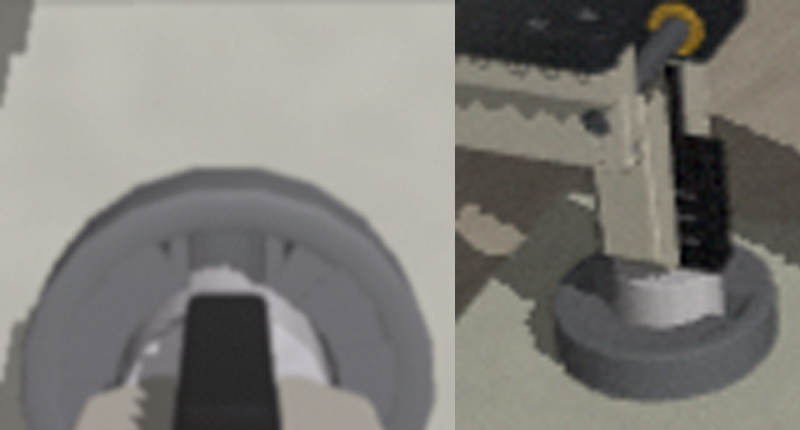

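The force is about 20 N, but the pin alone should give about 8.5 N. I'll check how deep the carrier sits, using a model overlay.

```bash
cat > ov.py <<'E'
from h import *
def carr(img,c,x,y,w,u,box,f):
    r0,r1,c0,c1=box;b=cv2.resize(img[r0:r1,c0:c1,::-1],None,fx=f,fy=f,interpolation=cv2.INTER_CUBIC)
    R=np.array([[np.cos(w),-np.sin(w)],[np.sin(w),np.cos(w)]])
    def L(P,z,col):
        q=np.array([proj(c,[*(R@p+[x,y]),z]) for p in P]);q=(q-[c0,r0]+.5)*f-.5
        cv2.polylines(b,[np.round(q*8).astype(np.int32)],True,col,1,cv2.LINE_AA,3)
    t=np.linspace(0,6.283,60);C=np.c_[np.cos(t),np.sin(t)]
    L(.016*C,u+.05,(0,0,255))
    L(np.array([[-.02,-.006],[.02,-.006],[.02,.006],[-.02,.006]]),u+.092,(0,255,255))
    return b
E
python3 - <<'E'
from ov import *
s=state();print(s["time_s"],s["tcp_pos"],s["wrist_force"].round(2),s["moment"].round(2))
g=get_image("scene");c=cams(g);w=.226
o=[carr(g["pixels"],c,.549,.189,w,u,(245,325,205,271),6) for u in(.0347,.0387)]
cv2.imwrite("pics/s1.png",np.hstack(o))
E
```

```text
11.6 [0.54923741 0.18907415 0.27438597] [-1.47  1.19 18.93] [ 0.18  0.51 -0.04]
```

View pics/s1.png

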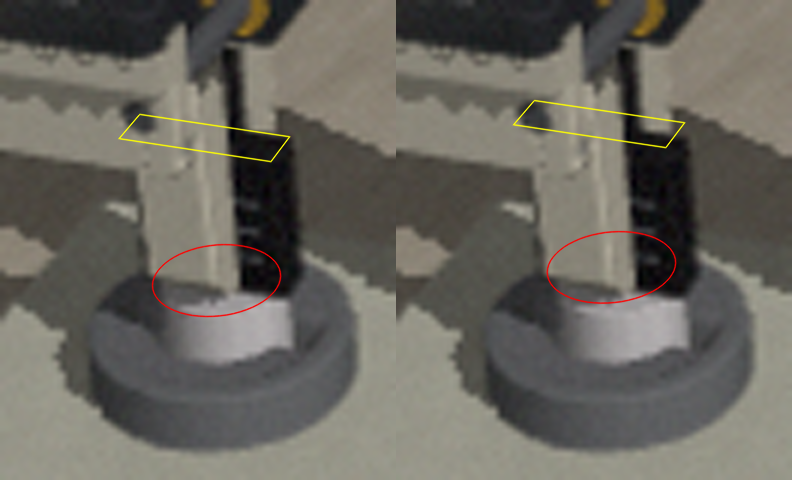

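>>> servo_tool(
  motion=[
    {"delta_pos":[0,0,1.5],"yaw":0},
    {"delta_pos":[0,0,0],"yaw":0},
    {"delta_pos":[0,0,0],"yaw":0},
  ],
)

```text
time_s: 11.95
tcp_pos: [0.5493, 0.1891, 0.2749]
tool_rot: [[-0.975, -0.224, 0.003], [-0.224, 0.975, 0.001], [-0.003, -0.0, -1.0]]
wrist_force: [-0.2, 1.5, 12.7]
grip_width: 0.0117
```

>>> servo_tool(
  motion=[
    {"delta_pos":[0,0,1.5],"yaw":0},
    {"delta_pos":[0,0,0],"yaw":0},
    {"delta_pos":[0,0,0],"yaw":0},
  ],
)

```text
time_s: 12.25
tcp_pos: [0.5493, 0.189, 0.2755]
tool_rot: [[-0.975, -0.224, 0.003], [-0.224, 0.975, 0.001], [-0.003, 0.0, -1.0]]
wrist_force: [1.7, 1.9, 6.6]
grip_width: 0.012
```

>>> servo_tool(
  motion=[
    {"delta_pos":[0,0,1.5],"yaw":0},
    {"delta_pos":[0,0,0],"yaw":0},
    {"delta_pos":[0,0,0],"yaw":0},
  ],
)

```text
time_s: 12.55
tcp_pos: [0.5493, 0.189, 0.2769]
tool_rot: [[-0.975, -0.224, 0.003], [-0.224, 0.975, 0.001], [-0.003, 0.0, -1.0]]
wrist_force: [2.3, 1.4, 6.0]
grip_width: 0.0119
```

>>> servo_tool(
  motion=[
    {"delta_pos":[0,0,1.5],"yaw":0},
    {"delta_pos":[0,0,0],"yaw":0},
    {"delta_pos":[0,0,0],"yaw":0},
  ],
)

```text
time_s: 12.85
tcp_pos: [0.5493, 0.189, 0.2783]
tool_rot: [[-0.975, -0.224, 0.003], [-0.224, 0.975, 0.001], [-0.003, 0.0, -1.0]]
wrist_force: [2.3, 1.8, 5.7]
grip_width: 0.0119
```

```bash
python3 - <<'E'
from ov import *
s=state();print(s["time_s"],s["tcp_pos"],s["wrist_force"].round(2),s["moment"].round(2))
g=get_image("scene");c=cams(g);w=.226
a=get_image("wrist")["pixels"]
o=carr(g["pixels"],c,.549,.189,w,s["tcp_pos"][2]-.2397,(240,325,205,271),6)
cv2.imwrite("pics/s2.png",np.hstack([o,cv2.resize(a[165:290,265:375],None,fx=3.6,fy=3.6,interpolation=cv2.INTER_CUBIC)[:450,:,::-1] if 0 else cv2.resize(a[165:292,265:365],(400,510),interpolation=cv2.INTER_CUBIC)[:,:,::-1]]))
E
```

```text
12.85 [0.54927527 0.18903169 0.27834173] [2.32 1.79 5.69] [ 0.39 -0.59 -0.02]
```

View pics/s2.png

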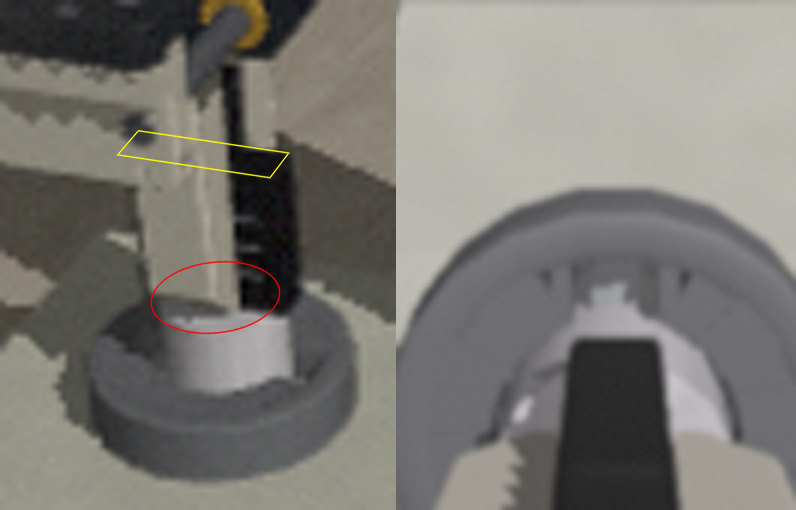

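A hard stop appears at TCP z≈0.2755 (pin about 14 mm), above the true stop. The lateral force (+2.3, +1.8) says the carrier leans on the bore's -x/-y side, and the scene overlay agrees. I'll centre it by force.

>>> servo_tool(
  motion=[
    {"delta_pos":[0.7,0.5,0],"yaw":0},
    {"delta_pos":[0,0,0],"yaw":0},
    {"delta_pos":[0,0,0],"yaw":0},
  ],
)

```text
time_s: 13.25
tcp_pos: [0.5497, 0.1893, 0.2781]
tool_rot: [[-0.975, -0.224, 0.001], [-0.224, 0.975, -0.0], [-0.001, -0.0, -1.0]]
wrist_force: [0.2, 0.5, 5.3]
grip_width: 0.0114
```

>>> servo_tool(
  motion=[
    {"delta_pos":[0.7,0.5,0],"yaw":0},
    {"delta_pos":[0,0,0],"yaw":0},
    {"delta_pos":[0,0,0],"yaw":0},
  ],
)

```text
time_s: 13.55
tcp_pos: [0.55, 0.1895, 0.2778]
tool_rot: [[-0.974, -0.224, -0.0], [-0.224, 0.974, -0.001], [0.0, -0.001, -1.0]]
wrist_force: [0.2, -0.6, 4.8]
grip_width: 0.0117
```

>>> servo_tool(
  motion=[
    {"delta_pos":[0.7,0,0],"yaw":0},
    {"delta_pos":[0,0,0],"yaw":0},
    {"delta_pos":[0,0,0],"yaw":0},
  ],
)

```text
time_s: 13.85
tcp_pos: [0.5504, 0.1895, 0.2776]
tool_rot: [[-0.974, -0.224, -0.001], [-0.224, 0.974, -0.001], [0.002, -0.001, -1.0]]
wrist_force: [-0.4, -0.9, 6.0]
grip_width: 0.0113
```

```bash
python3 - <<'E'
from ov import *
s=state();print(s["time_s"],s["tcp_pos"],s["wrist_force"].round(2),s["moment"].round(2))
E
```

```text
13.85 [0.55035905 0.18950917 0.2775919 ] [-0.38 -0.94  5.96] [-0.1   0.04 -0.02]
```

>>> servo_tool(
  motion=[
    {"delta_pos":[0,0,-1.5],"yaw":0},
    {"delta_pos":[0,0,-1.5],"yaw":0},
    {"delta_pos":[0,0,0],"yaw":0},
    {"delta_pos":[0,0,0],"yaw":0},
  ],
)

```text
time_s: 14.25
tcp_pos: [0.5504, 0.1895, 0.275]
tool_rot: [[-0.974, -0.224, -0.001], [-0.224, 0.974, -0.001], [0.001, -0.001, -1.0]]
wrist_force: [-1.8, -0.5, 7.8]
grip_width: 0.012
```

>>> servo_tool(
  motion=[
    {"delta_pos":[0,0,-1.5],"yaw":0},
    {"delta_pos":[0,0,0],"yaw":0},
    {"delta_pos":[0,0,0],"yaw":0},
  ],
)

```text
time_s: 14.55
tcp_pos: [0.5504, 0.1895, 0.2745]
tool_rot: [[-0.974, -0.225, -0.001], [-0.225, 0.974, -0.001], [0.001, -0.001, -1.0]]
wrist_force: [-3.4, -2.1, 14.0]
grip_width: 0.0117
```

>>> servo_tool(
  motion=[
    {"delta_pos":[0,0,3],"yaw":0},
    {"delta_pos":[0,0,0],"yaw":0.05},
    {"delta_pos":[0,0,0],"yaw":0},
    {"delta_pos":[0,0,0],"yaw":0},
  ],
)

```text
time_s: 14.95
tcp_pos: [0.5505, 0.1896, 0.2763]
tool_rot: [[-0.962, -0.273, -0.001], [-0.273, 0.962, -0.001], [0.001, -0.001, -1.0]]
wrist_force: [0.4, 0.1, 6.4]
grip_width: 0.0119
```

```bash
python3 - <<'E'
from ov import *
s=state();print(s["time_s"],s["tcp_pos"],s["wrist_force"].round(2),s["moment"].round(3),np.arctan2(*s["tool_rot"][1::-1,0]))
E
```

```text
14.95 [0.55051443 0.18959124 0.27632108] [0.44 0.14 6.39] [-0.08  -0.04   0.018] -2.865187828166859
```

>>> servo_tool(
  motion=[
    {"delta_pos":[0,0,-1.5],"yaw":0},
    {"delta_pos":[0,0,-1.5],"yaw":0},
    {"delta_pos":[0,0,0],"yaw":0},
    {"delta_pos":[0,0,0],"yaw":0},
  ],
)

```text
time_s: 15.35
tcp_pos: [0.5508, 0.1897, 0.2733]
tool_rot: [[-0.962, -0.273, 0.0], [-0.273, 0.962, -0.0], [-0.0, -0.0, -1.0]]
wrist_force: [0.6, -0.5, 5.5]
grip_width: 0.012
```

```bash
python3 - <<'E'
from ov import *
s=state();print(s["time_s"],s["tcp_pos"],s["wrist_force"].round(2),s["moment"].round(3),np.arctan2(*s["tool_rot"][1::-1,0]))
E
```

```text
15.35 [0.55080355 0.18965331 0.27331791] [ 0.58 -0.5   5.46] [ 0.012 -0.274 -0.032] -2.8653752651355817
```

A small counter-clockwise shift freed it, so the lugs had been resting on top of the shutter's paddles. I'll go a little deeper before turning.

>>> servo_tool(
  motion=[
    {"delta_pos":[0,0,-1],"yaw":0},
    {"delta_pos":[0,0,-1],"yaw":0},
    {"delta_pos":[0,0,0],"yaw":0},
    {"delta_pos":[0,0,0],"yaw":0},
  ],
)

```text
time_s: 15.75
tcp_pos: [0.5509, 0.1897, 0.2716]
tool_rot: [[-0.962, -0.273, 0.0], [-0.273, 0.962, -0.0], [-0.0, -0.0, -1.0]]
wrist_force: [0.9, -0.8, 7.3]
grip_width: 0.0121
```

```bash
python3 - <<'E'
from ov import *
s=state();print(s["time_s"],s["tcp_pos"],s["wrist_force"].round(2),s["moment"].round(3),np.arctan2(*s["tool_rot"][1::-1,0]))
E
```

```text
15.75 [0.5508741  0.18968422 0.27163048] [ 0.9  -0.85  7.34] [-0.044 -0.049 -0.044] -2.86534324976554
```

The depth is good: pin about 18 mm, 8.8 N. Now I'll turn clockwise.

>>> servo_tool(
  motion=[
    {"delta_pos":[0,0,0],"yaw":-0.05},
    {"delta_pos":[0,0,0],"yaw":-0.05},
    {"delta_pos":[0,0,0],"yaw":-0.05},
    {"delta_pos":[0,0,0],"yaw":-0.05},
    {"delta_pos":[0,0,0],"yaw":-0.1},
    {"delta_pos":[0,0,0],"yaw":-0.1},
    {"delta_pos":[0,0,0],"yaw":-0.1},
    {"delta_pos":[0,0,0],"yaw":-0.1},
    {"delta_pos":[0,0,0],"yaw":0},
    {"delta_pos":[0,0,0],"yaw":0},
  ],
)

```text
time_s: 16.75
tcp_pos: [0.551, 0.1893, 0.2717]
tool_rot: [[-0.948, 0.318, 0.001], [0.318, 0.948, -0.001], [-0.001, -0.001, -1.0]]
wrist_force: [-0.6, -2.3, 6.7]
grip_width: 0.012
```

```bash
python3 - <<'E'
from ov import *
s=state();print(s["time_s"],s["tcp_pos"],s["wrist_force"].round(2),s["moment"].round(3),np.arctan2(*s["tool_rot"][1::-1,0]))
E
```

```text
16.75 [0.55095464 0.18934988 0.27166879] [-0.6  -2.33  6.67] [-0.399 -0.234  0.083] 2.818102628714969
```

>>> servo_tool(
  motion=[
    {"delta_pos":[0,-0.3,0],"yaw":-0.1},
    {"delta_pos":[0,0,0],"yaw":-0.1},
    {"delta_pos":[0,0,0],"yaw":-0.1},
    {"delta_pos":[0,0,0],"yaw":-0.1},
    {"delta_pos":[0,0,0],"yaw":-0.1},
    {"delta_pos":[0,0,0],"yaw":-0.1},
    {"delta_pos":[0,0,0],"yaw":-0.1},
    {"delta_pos":[0,0,0],"yaw":0},
    {"delta_pos":[0,0,0],"yaw":0},
  ],
)

```text
time_s: 17.65
tcp_pos: [0.5507, 0.1889, 0.2716]
tool_rot: [[-0.52, 0.854, -0.0], [0.854, 0.52, -0.002], [-0.001, -0.001, -1.0]]
wrist_force: [-0.8, -2.3, 7.7]
grip_width: 0.0118
```

```bash
python3 - <<'E'
from ov import *
s=state();print(s["time_s"],s["tcp_pos"],s["wrist_force"].round(2),s["moment"].round(3),np.arctan2(*s["tool_rot"][1::-1,0]),s["joint_pos"].round(2))
a=get_image("wrist")["pixels"];b=get_image("top")["pixels"]
cv2.imwrite("pics/t1.png",cv2.resize(a[150:300,240:400],(640,600),interpolation=cv2.INTER_CUBIC)[:,:,::-1])
E
```

```text
17.65 [0.55073086 0.18892757 0.27163322] [-0.81 -2.27  7.66] [-0.618 -0.014  0.152] 2.1181845179226655 [ 0.14  0.43  1.63 -0.    1.08 -0.41]
```

View pics/t1.png

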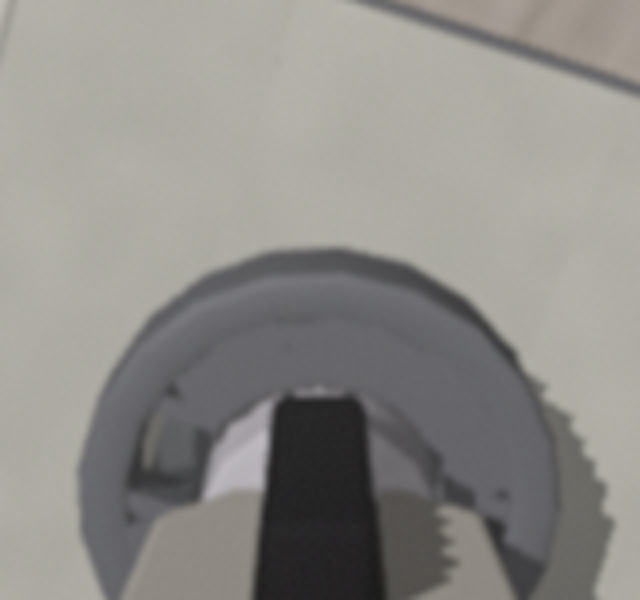

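>>> servo_tool(
  motion=[
    {"delta_pos":[0,-0.3,0],"yaw":-0.08},
    {"delta_pos":[0,0,0],"yaw":-0.07},
    {"delta_pos":[0,0,0],"yaw":0},
    {"delta_pos":[0,0,0],"yaw":0},
  ],
)

```text
time_s: 18.15
tcp_pos: [0.5507, 0.1887, 0.2716]
tool_rot: [[-0.387, 0.922, -0.0], [0.922, 0.387, -0.001], [-0.001, -0.001, -1.0]]
wrist_force: [-1.0, -2.9, 8.0]
grip_width: 0.0118
```

```bash
python3 - <<'E'
from ov import *
s=state();print(s["time_s"],s["tcp_pos"],s["wrist_force"].round(2),s["moment"].round(3),np.arctan2(*s["tool_rot"][1::-1,0]))
E
```

```text
18.15 [0.55067477 0.18872936 0.27163994] [-1.02 -2.85  8.03] [-0.476  0.132  0.136] 1.968289909943012
```

>>> servo_tool(
  motion=[
    {"delta_pos":[0,0,0],"yaw":-0.05},
    {"delta_pos":[0,0,0],"yaw":0},
    {"delta_pos":[0,0,0],"yaw":0},
  ],
)

```text
time_s: 18.45
tcp_pos: [0.5506, 0.1887, 0.2716]
tool_rot: [[-0.341, 0.94, -0.0], [0.94, 0.341, -0.001], [-0.001, -0.001, -1.0]]
wrist_force: [-0.5, -2.7, 8.1]
grip_width: 0.0118
```

```bash
python3 - <<'E'
from ov import *
s=state();print(s["time_s"],s["tcp_pos"],s["wrist_force"].round(2),s["moment"].round(3),np.arctan2(*s["tool_rot"][1::-1,0]))
E
```

```text
18.45 [0.55062295 0.18870345 0.27160303] [-0.54 -2.67  8.07] [-0.584  0.071  0.181] 1.9183450364985526
```

>>> servo_tool(
  motion=[
    {"delta_pos":[0,0,0],"yaw":-0.05},
    {"delta_pos":[0,0,0],"yaw":0},
    {"delta_pos":[0,0,0],"yaw":0},
  ],
)

```text
time_s: 18.75
tcp_pos: [0.5506, 0.1887, 0.2716]
tool_rot: [[-0.294, 0.956, -0.0], [0.956, 0.294, -0.002], [-0.001, -0.001, -1.0]]
wrist_force: [-0.7, -2.8, 8.2]
grip_width: 0.0116
```

```bash
python3 - <<'E'
from ov import *
s=state();print(s["time_s"],s["tcp_pos"],s["wrist_force"].round(2),s["moment"].round(3),np.arctan2(*s["tool_rot"][1::-1,0]))
E
```

```text
18.75 [0.55057596 0.18874487 0.27163237] [-0.71 -2.75  8.23] [-0.497  0.162  0.429] 1.8690005639117937
```

>>> servo_tool(
  motion=[
    {"delta_pos":[0,0,0],"yaw":-0.05},
    {"delta_pos":[0,0,0],"yaw":0},
    {"delta_pos":[0,0,0],"yaw":0},
  ],
)

```text
time_s: 19.05
tcp_pos: [0.5506, 0.1888, 0.2716]
tool_rot: [[-0.246, 0.969, -0.0], [0.969, 0.246, -0.002], [-0.002, -0.001, -1.0]]
wrist_force: [-1.5, -2.2, 8.5]
grip_width: 0.0121
```

```bash
python3 - <<'E'
from ov import *
s=state();print(s["time_s"],s["tcp_pos"],s["wrist_force"].round(2),s["moment"].round(3),np.arctan2(*s["tool_rot"][1::-1,0]))
E
```

```text
19.05 [0.55055665 0.1887833  0.27163378] [-1.54 -2.24  8.51] [-0.516  0.127  0.829] 1.8198205474394764
```

The stop is reached: the moment rose from 0.18 to 0.43 to 0.83 N m. I'll ease off part of the wind-up and make the final checks.

>>> servo_tool(
  motion=[
    {"delta_pos":[0,0,0],"yaw":0.04},
    {"delta_pos":[0,0,0],"yaw":0},
    {"delta_pos":[0,0,0],"yaw":0},
    {"delta_pos":[0,0,0],"yaw":0},
    {"delta_pos":[0,0,0],"yaw":0},
  ],
)

```text
time_s: 19.55
tcp_pos: [0.5506, 0.1887, 0.2716]
tool_rot: [[-0.284, 0.959, -0.0], [0.959, 0.284, -0.002], [-0.002, -0.001, -1.0]]
wrist_force: [-1.1, -2.8, 7.8]
grip_width: 0.0116
```

```bash
python3 - <<'E'
from ov import *
s=state();print(s["time_s"],s["tcp_pos"],s["wrist_force"].round(2),s["moment"].round(3),np.arctan2(*s["tool_rot"][1::-1,0]),s["grip_width"])
a=get_image("wrist")["pixels"];b=get_image("scene")["pixels"]
for l in("flask","small_bottle"): print(l,mark_of("scene",l))
cv2.imwrite("pics/u1.png",np.hstack([cv2.resize(a[150:300,240:400],(427,400),interpolation=cv2.INTER_CUBIC),cv2.resize(b[230:340,180:280],(364,400),interpolation=cv2.INTER_CUBIC)])[:,:,::-1])
E
```

```text
19.55 [0.55057948 0.18874594 0.27162505] [-1.11 -2.79  7.76] [-0.512  0.161  0.511] 1.8592102811542937 0.011584125330180413
flask [{'at': [273.1, 356.4], 'score': 0.89}, {'at': [228.3, 318.3], 'score': 0.69}]
small_bottle [{'at': [226.9, 320.0], 'score': 0.61}]
```

View pics/u1.png

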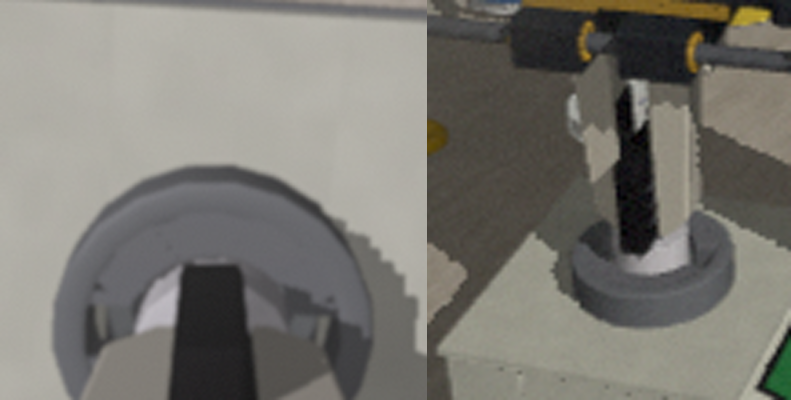

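The picture shows the carrier upright in the collar and still gripped. The slots are now at the sides, at (100,325) and (325,325), so it has made a full quarter turn. The pin load is about 9 N, and the flask and bottle are where they were. I'll hand in now.

```bash
python3 - <<'E'
from workcell import *
print(hand_in())
E
```

```text
the job is handed in; nothing more can be done
None
```

I gripped the black and aluminium carrier by its wing and set its lugs in the well's slots. I pushed it down, turned it clockwise to the stop and handed the job in at about 19.7 s, still holding it.

**First push:** it hit a hard stop with the pin only about 14–15 mm in, at about 20 N. The lugs appear to have been resting on the shutter's paddles. Lifting slightly, centring by side force and turning 0.05 rad back let it go down freely.

**Last checks:**
- **Depth:** the foot is about 40 mm below the mouth and the pin about 18 mm in, worked out from the arm's pose and assuming no slip in the grip. The roughly 9 N on the wrist agrees.
- **Turn:** about 1.5 rad from the slots. The moment rose past the spring's 0.18 N m to 0.83 N m at the stop; I eased it to 0.51 N m for the hold.
- **Upright and gripped:** the tool is vertical within 0.002 rad and the grip is set to 40 N on the 12 mm wing.
- **Bottle and flask:** the scene-camera marks moved only about 3 pixels, which is within detection noise.

**Not settled:** a side force of about 2.8 N and a moment of 0.5 N m remained at the end, so the carrier is probably resting lightly against the bore wall. My camera estimate of the well's centre differed by about 2 mm from the position where the carrier moved freely, still within the 5 mm limit. I could not read the pin or shutter directly, and the hand-in gave no verdict.

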